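Measure the parcel and hold the scanner to its label

ROBOT

A 6-joint arm with a two-finger parallel gripper is mounted at the origin on the work surface. World frame = base frame: x ahead of the robot, y to its left, z up, the work surface at z = 0. Lengths are in m, angles in degrees, forces in N, time in s.
With the tool pointing down it reaches from about 0.25 to 0.8 m from the base axis. Payload 3.9 kg.
Tool frame: the origin (TCP) lies at the very end of the fingers, on their centre line; the grasp point (between the pads) lies 19 mm behind it (bot.grip_depth is the distance from the TCP to the grasp point, in m); z points along the fingers, y is the line along which they close (so a half turn about z gives the same grasp; the last joint's range is limited). The gripper opens to 85 mm and grips with 20 to 120 N. Pads are 22 mm wide; open, the fingers measure 114 mm over their backs; the gripper's body (76 mm by 85 mm) begins 54 mm behind the grasp point. The pads swing forward as they close: fully open they stand 13 mm farther back than shut.
Start: joints at [-68.87, 14.897, -7.913, 67.191, 0, 90], TCP at [0.189, -0.49, 0.199] pointing down, gripper open.
Joint ranges: [-159.42, 159.42], [-47.68, 98.78], [-73.54, 78.23], [-108.79, 121.32], [-90, 84.71], [-180, 180]. Speed limits (degrees/s): [147.25, 147.25, 180, 180, 180, 180].

INTERFACE

Orientations are given as a 3x3 rotation matrix whose columns are the frame's x, y, z axes.
In Python, from workcell import bot gives the robot as it stands. The module is installed in compiled form; this text tells all that it offers.
- The arm moves only by the shell command python3 -m creep 'ROWS' [FORCE]. ROWS is JSON, a list of rows, each a list of 7 numbers: the shift along the tool's x, y, z normalised to -1 to 1, where 1 is 0.4 m, then the turn, a rotation vector about the tool's x, y, z normalised to -1 to 1, where 1 is 180 degrees, then the opening, from 0 (shut) to 1 (fully open). A call has 1 to 20 rows; each row is the pose to reach, as a shift and turn from the pose commanded when the call began, along the tool's axes at that moment, turning the shorter way round; what a row does not reach only later rows make up. A row lasts 1/10 s, in which the tool goes at most 50 mm and 8.59 degrees, less where a joint would pass 70% of its speed; a pose out of reach is approached as far as the arm can. A call with a number of a shift or a turn outside -1 to 1 is refused whole. A call with a gripper value outside its range is refused whole. The fingers move at their own pace and stop on an object; FORCE is the grip in N (left out, the last holds). Time passes only in rows, so rows that repeat a pose let the fingers close. It gives the time, the measured TCP pose, the force, the opening and the grip force at its end, in the units of the state.
- bot.observe(): the state, without advancing time (a new reading comes with each control period).
- bot.camera(name): name is "side" or "top" or "wrist"; returns (picture, depth): 400x640x3 uint8, red, green, blue; 400x640 float32, m along the optical axis (not along the pixel's ray), 0 where there is no reading.
- bot.camera_params(name): a dict with "mtx" (3x3 intrinsics, pixels), "rvec" (rotation vector, rad) and "tvec" (3), from world to camera coordinates, as OpenCV has them. Camera axes: x right, y down, z forward; pixel columns grow to the right and rows downward; lengths in m; the calibration is good to about 2 mm. A picture is of the moment at which its call begins: read the wrist's pose just before it. camera_params takes no time and is no camera call; for the wrist camera it gives the pose at the moment of the call.
- bot.close_job(): hands the job in; it is judged then, once.
The state is a dict: "time_s": time; "qpos": joint angles; "joint_velocities": joint speeds; "tau": joint torques, N m; "tool_pos": TCP position; "tcp_rot": TCP orientation; "contact_force": force on the tool from outside, world axes, zero at the start; "wrist_torque": the same for the moment, N m; "grip_width": finger opening in m; "grip_force": force on a finger pad.
Only numpy, scipy, OpenCV 4.12 (cv2) and the standard library are available. Lean on these libraries where they do the work, as an engineer would, in place of code of your own. Each camera call takes 0.05 s, during which the arm holds its last target. There are 200 camera calls.

TASK

Book the parcel in: draw the gauge's sprung slide out until its pointer is level with the parcel's free end, hold it still there for a second, then let it run back home. Then draw the hand scanner up out of its stand, tip it so that its window looks slantwise down (about 45 degrees or steeper) at the middle of the label on the parcel from roughly 12 cm away, and finish while holding it there, still, in the air and clear of the parcel. Do not shift the parcel or knock the other things about.

Things in the scene. Friction and masses are not known exactly. Their poses are not given: they have to be found in the camera images.
- station: Measuring station, fixed: end stop, slide gauge and white parcel against the stop. Origin on the table under the gauge's centre line, at the stop's inner face; y along gauge and parcel away from the stop, x from gauge to parcel, z up. Gauge housing x -21 to 21, y 1 to 146 mm, 32 high, on a 6 mm base plate to y = 335. Stop x -30 to 175 mm, 55 high. Parcel x 45 to 175 mm
- gauge_tab (a point): Upright grip tab at the slide's outer end: 32 mm wide (station x), 12 thick (station y), 9 to 55 mm above the table; point on its mid plane, 43 mm up. A thin 24 mm pointer fin juts from it to the parcel in that plane, 41 to 55 mm up. At rest the tab is 200 mm from the end stop and 48 mm clear of the housing; between them the slide's tongue, 24 mm wide, top 17 mm up
- gauge_slide (a joint): How far the slide is drawn out along station +y, m: 0 = home, at most 0.125. A spring pulls it home with 3 N at 0 rising to 5 N; a damper slows it (about 1.2 N more at 60 mm/s), and when let go it runs home by itself in about 1 to 2 s
- parcel_end (a point): Point at the parcel's free end (away from the stop), on its gauge-side edge, 33 mm above the table; axes as the station's. The parcel is a telescopic carton, 250 to 310 mm long from the stop, 62 mm high, its cover over the free-end part 66 mm high. It stays put unless pushed with 25 N
- label (a point): Centre of the white address label with black bars (78 x 56 mm) lying on top of the parcel near the end stop, 62 mm above the table; axes as the station's
- scanner_stand: Fixed plastic stand holding the scanner: block 80 x 70 mm, 60 high, with an upright rectangular socket 50 mm deep, 3 mm loose, on a 110 x 100 x 6 mm foot. Origin under its centre on the table, z up. It is left or right of the station; the other, similar stand holds the hand stamp
- scanner: Black cordless hand scanner, about 0.2 kg. Origin at the middle of the lower end of its handle (26 x 24 mm, 102 long). Head on top: 84 mm long (x -54 to 30), 44 wide (y), 100 to 140 mm above the origin. At the start upright in its stand, origin 10 mm above the table, 50 mm of handle in the socket. z up the handle; the window looks along -x, roughly towards the robot's side
- scanner_window (a point): Centre of the scanner's glass window, on the front face of the head, 55 mm ahead of the handle's axis and 120 mm above the scanner's origin; axes as the scanner's, so the window looks along -x
- scanner_grip (a point): Middle of the head's height, on the handle's axis (120 mm above the scanner's origin), where the head can be gripped across its 44 mm width; axes as the scanner's
- jar_a: Bystander: sealed jar of amber honey, 62 mm wide, 85 tall, beyond the parcel, to the robot's right; origin at the middle of its underside
- jar_b: Bystander: the same kind of jar, beyond the parcel, to the left; origin at the middle of its underside
- mug: Bystander: white mug 80 mm wide, 92 tall, near the robot, on its left; origin at the middle of its underside
- tape_roll: Bystander: roll of packing tape lying flat, 100 mm across, 45 tall, near the robot, on its right; origin at the middle of its underside
- oval_tin: Bystander: low round metal tin 76 mm across, 34 tall, far left; origin at the middle of its underside
- stapler: Bystander: black desk stapler 130 x 34 x 45 mm, at the right, beyond the stands; origin at the middle of its underside
- stamp: Bystander: wooden hand stamp standing in the other stand, which is shaped like the scanner's: square stem, round knob, its top 140 mm above the table; origin at the middle of its underside
Not all that is in view belongs to the job. Leave any purple or red look-alike of the scanner_stand alone.

How it is judged (in metres and radians):
On the way, in this order (a step that is already met when the one before it is completed fails the run):
1. the gauge's pointer stands still, level with the parcel's free end (within 7 mm) (y of gauge_tab in the frame of parcel_end between -0.007 and 0.007 m and velocity of joint gauge_slide between -0.01 and 0.01 m/s), for 0.5 s.
2. the slide is back home (within 8 mm) (value of joint gauge_slide below 0.008 m), for 0.2 s.
3. the scanner is drawn clear of its stand (height (world z) of scanner above 0.07 m), for 0.2 s.
At the end, for the whole second after the job is handed in: Slide home (8 mm). Scanner still in the fingers, off parcel and stand, handle end over 65 mm and window over 100 mm above the table; window looking down 35 degrees or more, label centre 60 to 200 mm ahead of it, within 30 mm sideways and 35 mm up or down of its axis (x of label in the frame of scanner_window between -0.2 and -0.06 m and y of label in the frame of scanner_window between -0.03 and 0.03 m and z of label in the frame of scanner_window between -0.035 and 0.035 m and angle between scanner's own x axis and vertical below 0.96 rad and height (world z) of scanner above 0.065 m and height (world z) of scanner_window above 0.1 m and contact force between the fingers and scanner above 2 N and contact force between each of scanner, the fingers and station below 0.2 N and contact force between scanner and scanner_stand below 0.2 N and linear speed of scanner below 0.03 m/s and angular speed of scanner below 0.15 rad/s and value of joint gauge_slide below 0.008 m); the arm keeps its last pose, push and grip.
It fails at once if the parcel is squeezed shorter or longer by more than 6 mm (distance of parcel_end from where it was at the start of the episode above 0.006 m).
It fails at once if a bystander is moved by more than 40 mm (distance of any of jar_a, jar_b, mug, tape_roll, oval_tin, stapler, stamp from where it was at the start of the episode above 0.04 m).
It also fails if it takes over 67 s, if anything falls off the work surface, if the arm or the gripper's body presses on something with over 40 N, if the wrist force passes 120 N, or if a joint passes its speed limit or range.

## Working session

There is one attempt and no reset: what is moved stays moved. The work goes in short steps, Python scripts to look and compute and a shell command to move; the robot and the scene stay as the last step left them, time stands still between calls to the robot, and variables do not carry over. Pictures are saved under pics/ and viewed, at most 10 in all, crops included, and the job is handed in when it is done.

```bash
mkdir -p pics
cat > h.py <<'E'
import numpy as np, cv2
from workcell import bot
def snap(n):
    P=bot.camera_params(n); im,d=bot.camera(n)
    np.savez(f'{n}.npz',im=im,d=d,K=P['mtx'],r=np.array(P['rvec']),t=np.array(P['tvec']))
    return im,d
def load(n): return np.load(f'{n}.npz')
def cloud(z):
    d=z['d'];K=z['K'];R=cv2.Rodrigues(z['r'].reshape(3))[0]
    v,u=np.mgrid[:d.shape[0],:d.shape[1]]
    c=np.stack([(u-K[0,2])/K[0,0]*d,(v-K[1,2])/K[1,1]*d,d],-1)
    return (c-z['t'].reshape(3))@R
E
python3 - <<'E'
from h import *
for n in('top','side'):
    im,d=snap(n); cv2.imwrite(f'pics/{n}1.png',im[:,:,::-1])
    P=load(n); R=cv2.Rodrigues(P['r'].reshape(3))[0]; print(n,P['K'].tolist(),(-R.T@P['t'].reshape(3)).round(3),R.round(2).tolist())
s=bot.observe();print(s)
E
```

```text
top [[361.81248739570026, 0.0, 320.9297960242121], [0.0, 361.81248739570026, 200.69244450421826], [0.0, 0.0, 1.0]] [0.349 0.022 1.05 ] [[0.0, -1.0, 0.03], [-0.98, -0.01, -0.19], [0.19, -0.02, -0.98]]
side [[415.3153047587906, 0.0, 322.43709124001964], [0.0, 415.3153047587906, 193.9242249287417], [0.0, 0.0, 1.0]] [0.088 0.941 1.072] [[-0.9, -0.43, 0.02], [-0.3, 0.61, -0.73], [0.3, -0.67, -0.68]]
{'time_s': 0.1, 'qpos': array([-6.88699872e+01,  1.49314277e+01, -7.97943300e+00,  6.71917976e+01,
        1.85136957e-04,  9.00009466e+01]), 'joint_velocities': array([ 0.03908606, -0.07104421,  0.06745241, -0.05608398,  0.05836468,
       -0.12755603]), 'tau': array([-5.01043924e-04, -4.06508410e+01,  2.54527366e+01,  1.00729940e-02,
        3.63655465e-05, -8.67766829e-06]), 'tool_pos': array([ 0.18900623, -0.48905503,  0.19824613]), 'tcp_rot': array([[ 9.32770790e-01,  3.60469471e-01, -6.42877163e-04],
       [ 3.60470044e-01, -9.32769291e-01,  1.67242379e-03],
       [ 3.20164289e-06, -1.79172602e-03, -9.99998395e-01]]), 'contact_force': array([-0.33210469, -0.98821258, -0.17155155]), 'wrist_torque': array([-0.00337667, -0.02580789,  0.01886597]), 'grip_force': 0.0, 'grip_width': 0.08554231105430639}
```

View pics/top1.png

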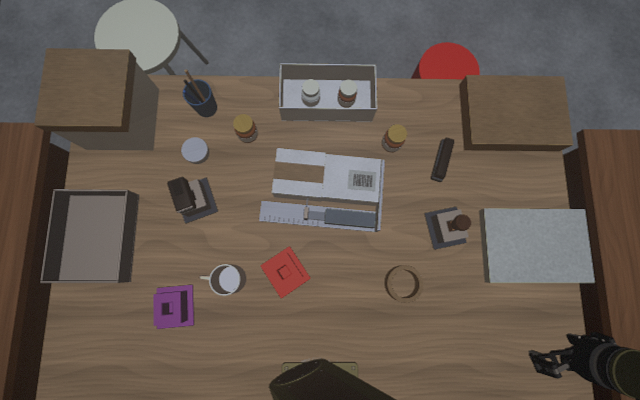

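View pics/side1.png

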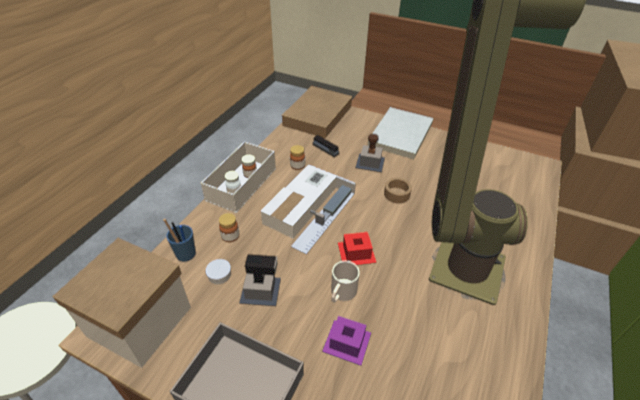

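The station is in the middle of the top view: stop at column ~380, gauge tab near (307,212), label at (361,181), and parcel free end near (275,175). The black scanner is in the left grey stand at (185,198) and the stamp is in the right one at (455,228). The red (285,272) and purple (173,307) stands are empty decoys. Next I'll enlarge the scanner and the station.

Run:
```python
from h import *
z=load('top'); im=z['im'][:,:,::-1]; s=load('side')['im'][:,:,::-1]
a=cv2.resize(im[140:240,250:395],(800,552),interpolation=cv2.INTER_CUBIC); cv2.imwrite('pics/st.png',a)
b=cv2.resize(im[165:230,155:225],(400,371),interpolation=cv2.INTER_CUBIC)
c=cv2.resize(s[245:310,230:300],(400,371),interpolation=cv2.INTER_CUBIC)
cv2.imwrite('pics/sc.png',np.hstack([b,c]))
C=cloud(z); 
def q(m,n):
    m8=m.astype(np.uint8); k,l,stt,_=cv2.connectedComponentsWithStats(m8)
    for i in range(1,k):
        if stt[i,4]>25:
            p=C[l==i]; r=cv2.minAreaRect((p[:,:2]*1000).astype(np.float32)); print(n,stt[i].tolist(),np.median(p[:,2]).round(3),[np.round(x,1) for x in r], )
u=np.arange(640)[None,:]; v=np.arange(400)[:,None]
st=(u>250)&(u<395)&(v>140)&(v<240)
Z=C[...,2]
q(st&(Z>.0585),'parcel'); q(st&(Z>.043)&(Z<.058)&(u<340)&(v>197),'tab'); q(st&(Z>.025)&(Z<.036)&(v>197),'housing')
sc=(u>150)&(u<230)&(v>160)&(v<230)
q(sc&(Z>.13),'scan'); q(sc&(Z>.045)&(Z<.066),'stand'); q(sc&(Z>.0035)&(Z<.012),'foot')
```

```text
parcel [271, 148, 110, 54, 4497] 0.063 [array([511.9,  -8. ]), array([300.1, 329.6]), np.float64(84.2)]
tab [303, 198, 5, 21, 60] 0.054 [array([517.5,  41.3]), array([56.2, 11.2]), np.float64(0.4)]
housing [324, 208, 53, 23, 751] 0.031 [array([491. , -86.7]), array([148.3,  49.3]), np.float64(84.3)]
scan [167, 177, 27, 36, 636] 0.148 [array([438.7, 219.7]), array([426.2,  80.1]), np.float64(55.0)]
stand [182, 179, 25, 36, 323] 0.058 [array([548.3, 362.8]), array([80.8, 70.4]), np.float64(21.9)]
foot [182, 178, 35, 45, 279] 0.005 [array([549.1, 361.9]), array([111. ,  99.5]), np.float64(19.5)]
```

View pics/st.png

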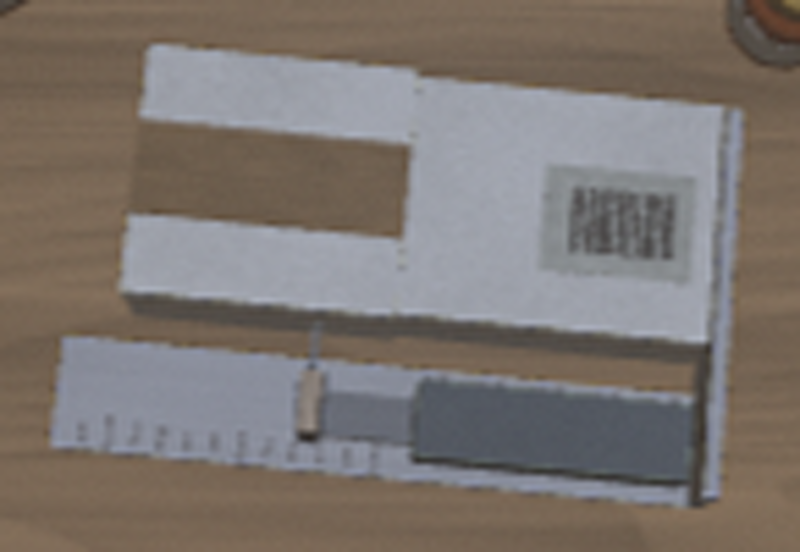

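View pics/sc.png

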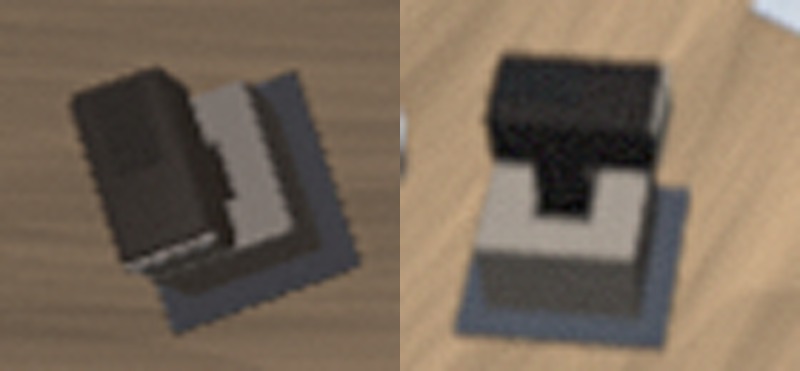

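The station crop shows the parcel's free-end edge from (148,44) to (122,292), the tab at (312,403) with its fin up to (318,325), and the label centre near (619,225). The scanner crop shows a black head on a handle in the grey stand, with the window's light strip at (170,255) on the robot side. That fits the scanner's description, so it is not the wooden stamp or one of the coloured decoys.

```bash
cat >> h.py <<'E'
def ray(z,u,v,h):
    K=z['K'];R=cv2.Rodrigues(z['r'].reshape(3))[0];o=-R.T@z['t'].reshape(3)
    w=R.T@np.array([(u-K[0,2])/K[0,0],(v-K[1,2])/K[1,1],1]); return o+w*(h-o[2])/w[2]
E
python3 - <<'E'
from h import *
z=load('top');C=cloud(z);Z=C[...,2]
X,Y=C[...,0],C[...,1]
def rect(m,n):
    k,l,s,_=cv2.connectedComponentsWithStats(m.astype(np.uint8)); i=1+np.argmax(s[1:,4]); p=C[l==i]
    r=cv2.minAreaRect((p[:,:2]*1000).astype(np.float32)); print(n,len(p),np.median(p[:,2]).round(4),r); return r
box=(X>.4)&(X<.75)&(Y>-.2)&(Y<.2)
rect(box&(Z>.06)&(Z<.075),'parcel'); rect(box&(Z>.026)&(Z<.036)&(X<.55)&(Y<0),'hous'); rect((X>.4)&(X<.62)&(Y>.25)&(Y<.5)&(Z>.143)&(Z<.16),'head')
rect((X>.4)&(X<.62)&(Y>.25)&(Y<.5)&(Z>.142)&(Z<.16),'head')
f=lambda x,y,h:ray(z,250+x/5.517-.4,140+y/5.52-.4,h)
for n,h,P in[('cov',.066,[(148,44),(122,292)]),('lab',.062,[(545,165),(697,180),(690,283),(540,270)]),('tab',.055,[(312,368),(312,438)]),('fin',.055,[(318,325)]),('hous',.032,[(418,375),(692,400),(690,483),(410,460)]),('pstopcorner',.062,[(722,107),(708,343)]),('stopout',.055,[(741,112)]),('base',.006,[(62,338),(50,447)])]:
    print(n,[f(*p,h)[:2].round(4).tolist() for p in P],np.mean([f(*p,h)[:2] for p in P],0).round(4))
g=lambda x,y,h:ray(z,155+x/5.714-.4,165+y/5.71-.4,h)[:2].round(4).tolist()
print('scan',[g(*p,.15) for p in[(70,100),(155,68),(228,235),(122,265)]])
E
```

```text
parcel 4005 0.0634 ((610.5645141601562, -18.046188354492188), (299.64422607421875, 132.4054718017578), 84.45404815673828)
hous 746 0.0308 ((493.7314758300781, -87.43914794921875), (149.62057495117188, 48.04214096069336), 81.65640258789062)
head 575 0.1484 ((536.064453125, 357.5495910644531), (84.84825897216797, 43.37882995605469), 21.927690505981445)
head 582 0.1484 ((536.0892944335938, 357.6479797363281), (84.8193588256836, 43.69590377807617), 21.363636016845703)
cov [[0.6883, 0.1238], [0.5578, 0.1336]] [0.6231 0.1287]
lab [[0.6268, -0.0806], [0.6195, -0.1587], [0.5654, -0.1537], [0.5716, -0.0773]] [ 0.5958 -0.1176]
tab [[0.5216, 0.0381], [0.4859, 0.0378]] [0.5038 0.0379]
fin [[0.5438, 0.0353]] [0.5438 0.0353]
hous [[0.5222, -0.0164], [0.5099, -0.1585], [0.4668, -0.1563], [0.478, -0.0122]] [ 0.4942 -0.0858]
pstopcorner [[0.6586, -0.1728], [0.5344, -0.162]] [ 0.5965 -0.1674]
stopout [[0.6582, -0.184]] [ 0.6582 -0.184 ]
base [[0.5454, 0.1715], [0.4872, 0.1759]] [0.5163 0.1737]
scan [[0.565, 0.3892], [0.58, 0.353], [0.5048, 0.3159], [0.4912, 0.3608]]
```

```bash
cat >> h.py <<'E'
from scipy.spatial.transform import Rotation as Ro
YAW=np.radians(-5.2); SR=Ro.from_euler('z',YAW).as_matrix(); O=np.array([.505,.040,0])-SR@[0,.2,0]
def st(x,y,z): return O+SR@np.array([x,y,z])
def rel(p,R=None,w=None,wR=None):
    s=bot.observe(); w=s['tool_pos'] if w is None else w; wR=s['tcp_rot'] if wR is None else wR
    d=wR.T@(np.array(p)-w)/.4; r=np.zeros(3) if R is None else Ro.from_matrix(wR.T@R).as_rotvec()/np.pi
    print('row',np.r_[d,r].round(4).tolist())
DOWN=SR@np.array([[1,0,0],[0,-1,0],[0,0,-1.]])
E
python3 - <<'E'
from h import *
s=bot.observe(); t=st(0,.2,.13)
rel(s['tool_pos']+(t-s['tool_pos'])*.5,DOWN)
t=st(0,.2,.13); m=s['tool_pos']+(t-s['tool_pos'])*.5; rel(t,DOWN,m,DOWN)
E
```

```text
row [0.6068, -0.4743, 0.0862, -0.0006, 0.0001, 0.1463]
row [0.3334, -0.6944, 0.0853, 0.0, 0.0, 0.0]
```

```bash
python3 -m creep '[[0.607,-0.474,0.05,0,0,0.1463,0.5],[0.607,-0.474,0.05,0,0,0.1463,0.5],[0.607,-0.474,0.05,0,0,0.1463,0.5],[0.607,-0.474,0.05,0,0,0.1463,0.5],[0.607,-0.474,0.05,0,0,0.1463,0.5],[0.607,-0.474,0.05,0,0,0.1463,0.5],[0.607,-0.474,0.05,0,0,0.1463,0.5],[0.607,-0.474,0.05,0,0,0.1463,0.5],[0.607,-0.474,0.05,0,0,0.1463,0.5]]' && python3 -m creep '[[0.333,-0.694,0.12,0,0,0,0.45],[0.333,-0.694,0.12,0,0,0,0.45],[0.333,-0.694,0.12,0,0,0,0.45],[0.333,-0.694,0.12,0,0,0,0.45],[0.333,-0.694,0.12,0,0,0,0.45],[0.333,-0.694,0.12,0,0,0,0.45],[0.333,-0.694,0.12,0,0,0,0.45],[0.333,-0.694,0.12,0,0,0,0.45],[0.333,-0.694,0.12,0,0,0,0.45]]'
python3 - <<'E'
from h import *
rel(st(0,.2,.13),DOWN); im,d=snap('wrist'); cv2.imwrite('pics/w1.png',im[:,:,::-1])
E
```

```text
time_s: 1.0
tool_pos: [0.3472, -0.2252, 0.1788]
tcp_rot: [[0.996, -0.089, -0.001], [-0.089, -0.996, -0.0], [-0.001, 0.0, -1.0]]
contact_force: [-0.2, -0.3, 0.8]
grip_width: 0.0428
grip_force: 0.0
time_s: 1.9
tool_pos: [0.5032, -0.0038, 0.1309]
tcp_rot: [[0.999, -0.032, -0.001], [-0.032, -0.999, 0.036], [-0.002, -0.036, -0.999]]
contact_force: [-0.5, -1.0, 0.6]
grip_width: 0.0384
grip_force: 0.0
row [0.001, -0.1095, 0.0062, -0.0114, 0.0011, 0.0188]
```

View pics/w1.png

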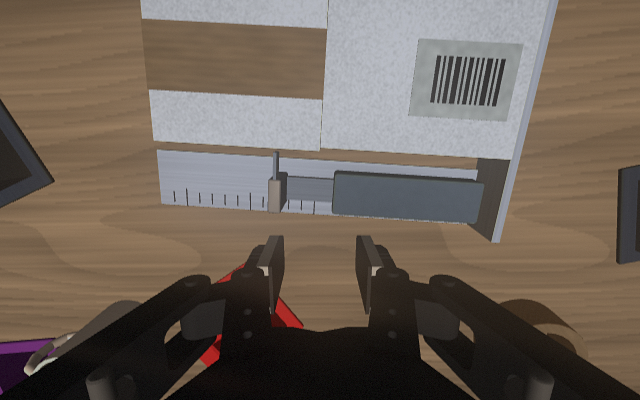

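The wrist view shows the tab at (275,195), its fin at (276,160), and the parcel's free gauge-side corner at (153,142). The arm was still settling, so I'll finish the approach and measure again.

```bash
python3 -m creep '[[0,-0.11,0.006,-0.0114,0.001,0.019,0.45],[0,-0.11,0.006,-0.0114,0.001,0.019,0.45],[0,-0.11,0.006,-0.0114,0.001,0.019,0.45],[0,-0.11,0.006,-0.0114,0.001,0.019,0.45],[0,-0.11,0.006,-0.0114,0.001,0.019,0.45]]'
python3 - <<'E'
from h import *
rel(st(0,.2,.13),DOWN); im,d=snap('wrist'); s=bot.observe(); print(abs(s['joint_velocities']).max())
cv2.imwrite('pics/w2.png',im[:,:,::-1]); z=load('wrist');C=cloud(z)
Q=(C-O)@SR; X,Y,Z=Q[...,0],Q[...,1],Q[...,2]
p=Q[(Z>.061)&(Z<.075)&(X>.03)&(X<.18)&(Y>.1)&(Y<.4)]; print('cover',len(p),np.percentile(p,[.5,1,5,50,99,99.5],axis=0).round(4).tolist())
for a in (.05,.08,.11,.14): k=p[abs(p[:,0]-a)<.012]; print(a,np.sort(k[:,1])[-8:].round(4) if len(k) else 0, k[:,2].max() if len(k) else 0)
p=Q[(Z>.049)&(Z<.058)&(X>-.025)&(X<.02)&(Y>.17)&(Y<.23)]; print('tab',len(p),np.percentile(p,[1,50,99],axis=0).round(4).tolist())
p=Q[(Z>.04)&(Z<.058)&(X>.02)&(X<.038)&(Y>.17)&(Y<.23)]; print('fin',len(p),np.percentile(p,[1,50,99],axis=0).round(4).tolist())
p=Q[(Z>.027)&(Z<.036)&(X>-.04)&(X<.03)&(Y>-.01)&(Y<.17)]; print('hous',len(p),np.percentile(p,[1,50,99],axis=0).round(4).tolist())
E
```

```text
time_s: 2.45
tool_pos: [0.5039, -0.0011, 0.1304]
tcp_rot: [[1.0, -0.028, 0.001], [-0.028, -0.999, 0.038], [0.0, -0.038, -0.999]]
contact_force: [0.3, -0.0, 0.1]
grip_width: 0.0383
grip_force: 0.0
row [-0.0, -0.1026, 0.005, -0.012, 0.0003, 0.0201]
0.14168637004132933
cover 33441 [[0.0462, 0.1013, 0.061], [0.047, 0.1027, 0.0611], [0.0523, 0.1135, 0.0613], [0.1044, 0.2096, 0.0651], [0.1543, 0.2992, 0.0671], [0.1561, 0.3001, 0.0673]]
0.05 [0.3005 0.3005 0.3005 0.3005 0.3007 0.3011 0.3014 0.3015] 0.06767877573648573
0.08 [0.3009 0.3009 0.3009 0.301  0.3012 0.3012 0.3014 0.3019] 0.06807209131289274
0.11 [0.3015 0.3015 0.3016 0.3017 0.3019 0.302  0.302  0.3022] 0.068055629040335
0.14 [0.3011 0.3012 0.3012 0.3014 0.3015 0.3015 0.3017 0.3018] 0.06783294818318945
tab 465 [[-0.0142, 0.1946, 0.0505], [0.0028, 0.2002, 0.0539], [0.0188, 0.2062, 0.0556]]
fin 118 [[0.0205, 0.1988, 0.0425], [0.0291, 0.1998, 0.0537], [0.0376, 0.2022, 0.0554]]
hous 6442 [[-0.0197, -0.0017, 0.0279], [0.0022, 0.0708, 0.0312], [0.0218, 0.1451, 0.0339]]
```

View pics/w2.png

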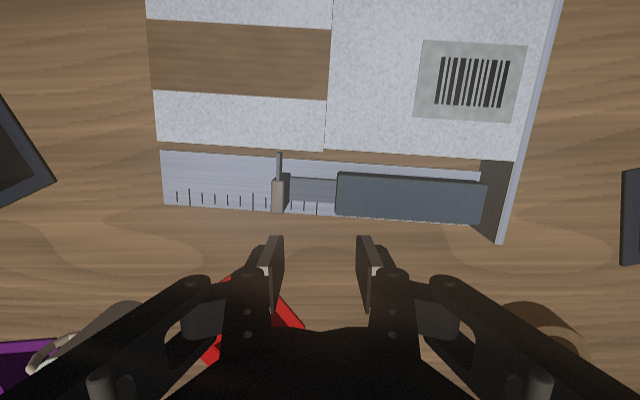

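Run:
```python
from h import *
s=bot.observe(); print(s['qpos'].round(1)); s=bot.observe()
rel(st(.001,.2,.13),DOWN)
rel(st(.001,.2,.13),DOWN@np.diag([-1,-1,1]))
```

```text
[ -1.6  15.2 -18.3  56.6   2.2 179.9]
row [0.0025, -0.1024, 0.0048, -0.012, 0.0004, 0.0201]
row [0.0025, -0.1024, 0.0048, -0.0006, -0.0185, -0.9797]
```

Joint 6 is at its 180° limit, so I'll use the equivalent grasp half a turn the other way.

```bash
python3 -m creep '[[0,0,0,0,0,-0.9,0.45],[0,0,0,0,0,-0.9,0.45],[0,0,0,0,0,-0.9,0.45],[0,0,0,0,0,-0.9,0.45],[0,0,0,0,0,-0.9,0.45],[0,0,0,0,0,-0.9,0.45],[0,0,0,0,0,-0.9,0.45],[0,0,0,0,0,-0.9,0.45],[0,0,0,0,0,-0.9,0.45],[0,-0.1,0,0,0,-0.9,0.45],[0,-0.1,0,0,0,-0.9,0.45],[0,-0.1,0,0,0,-0.9,0.45],[0,-0.1,0,0,0,-0.9,0.45],[0,-0.1,0,0,0,-0.9,0.45],[0,-0.1,0,0,0,-0.9,0.45],[0,-0.1,0,0,0,-0.9,0.45],[0,-0.1,0,0,0,-0.9,0.45],[0,-0.1,0,0,0,-0.9,0.45],[0,-0.1,0,0,0,-0.9,0.45],[0,-0.1,0,0,0,-0.9,0.45]]'
python3 - <<'E'
from h import *
print(bot.observe()['qpos'].round(1))
rel(st(.001,.2,.10),DOWN@np.diag([-1,-1,1]))
E
```

```text
time_s: 4.5
tool_pos: [0.505, 0.039, 0.1318]
tcp_rot: [[-0.942, 0.335, 0.001], [0.335, 0.941, 0.038], [0.012, 0.036, -0.999]]
contact_force: [0.5, 1.2, 0.4]
grip_width: 0.0383
grip_force: 0.0
[  2.9  15.2 -17.9  56.7   2.2  22.5]
row [-0.0025, 0.0001, 0.0795, 0.0118, -0.0023, -0.0799]
```

```bash
python3 -m creep '[[-0.0025,0,0.05,0.012,-0.002,-0.08,0.45],[-0.0025,0,0.05,0.012,-0.002,-0.08,0.45],[-0.0025,0,0.05,0.012,-0.002,-0.08,0.45],[-0.0025,0,0.05,0.012,-0.002,-0.08,0.45],[-0.0025,0,0.05,0.012,-0.002,-0.08,0.45]]'
python3 - <<'E'
from h import *
print(bot.observe()['qpos'].round(1))
rel(st(.001,.2,.025),DOWN@np.diag([-1,-1,1]))
E
```

```text
time_s: 5.0
tool_pos: [0.5064, 0.0393, 0.1122]
tcp_rot: [[-0.996, 0.093, -0.0], [0.093, 0.996, -0.0], [0.0, -0.0, -1.0]]
contact_force: [0.5, 0.1, 0.6]
grip_width: 0.0384
grip_force: 0.0
[  4.4  16.4 -19.5  54.2  -0.    9.8]
row [0.001, 0.0014, 0.2179, -0.0, -0.0001, -0.0006]
```

```bash
python3 -m creep '[[0.001,0.0014,0.07,0,0,0,0.45],[0.001,0.0014,0.14,0,0,0,0.45],[0.001,0.0014,0.19,0,0,0,0.45],[0.001,0.0014,0.218,0,0,0,0.45],[0.001,0.0014,0.218,0,0,0,0.45],[0.001,0.0014,0.218,0,0,0,0.45],[0.001,0.0014,0.218,0,0,0,0],[0.001,0.0014,0.218,0,0,0,0],[0.001,0.0014,0.218,0,0,0,0],[0.001,0.0014,0.218,0,0,0,0],[0.001,0.0014,0.218,0,0,0,0],[0.001,0.0014,0.218,0,0,0,0],[0.001,0.0014,0.218,0,0,0,0]]' 40
python3 - <<'E'
from h import *
s=bot.observe(); print((s['tool_pos']-O)@SR)
rel(s['tool_pos']+SR@[0,.1,0])
E
```

```text
time_s: 6.3
tool_pos: [0.5055, 0.0399, 0.0246]
tcp_rot: [[-0.996, 0.09, -0.001], [0.09, 0.996, -0.0], [0.001, -0.0, -1.0]]
contact_force: [-0.4, 0.2, 0.1]
grip_width: 0.0002
grip_force: 0.0
[0.00050484 0.19999495 0.02458273]
row [-0.0001, 0.25, -0.0001, 0.0, 0.0, 0.0]
```

The fingers shut on nothing (width 0), so I need to look.

Run:
```python
from h import *
im,d=snap('wrist'); a=im[:,:,::-1]; snap('top');snap('side'); b=load('side')['im'][150:260,250:390,::-1]
cv2.imwrite('pics/w3.png',np.hstack([cv2.resize(a,(480,300)),cv2.resize(b,(320,300),interpolation=cv2.INTER_CUBIC)]))
```

```text
(no output)
```

View pics/w3.png

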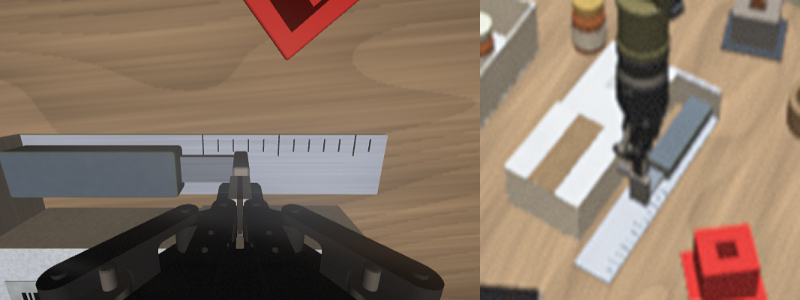

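Run:
```python
from h import *
z=load('wrist');C=cloud(z);Q=(C-O)@SR;im=z['im']
s=bot.observe(); print(s['grip_width'],s['grip_force'],((s['tool_pos']-O)@SR).round(4))
for v in range(190,345,8):
    print(v,[(u,(Q[v,u]*1000).round(0).astype(int).tolist(),im[v,u].tolist()) for u in (308,314,320,326,332)])
```

```text
2.6766444139430404e-05 0.0 [0.0005 0.2    0.0246]
190 [(308, [-21, 192, 5], [164, 168, 179]), (314, [-21, 196, 5], [163, 166, 178]), (320, [-21, 200, 5], [163, 167, 178]), (326, [-21, 204, 5], [163, 166, 179]), (332, [-21, 209, 4], [168, 173, 185])]
198 [(308, [-16, 192, 5], [170, 173, 186]), (314, [-16, 196, 5], [168, 173, 185]), (320, [-16, 200, 5], [170, 174, 186]), (326, [-16, 204, 5], [170, 173, 185]), (332, [-16, 209, 5], [175, 180, 194])]
206 [(308, [-10, 192, 6], [122, 124, 130]), (314, [-15, 196, 22], [67, 63, 64]), (320, [-14, 200, 20], [67, 63, 64]), (326, [-15, 204, 21], [69, 65, 65]), (332, [-10, 209, 5], [171, 176, 188])]
214 [(308, [-7, 192, 16], [124, 128, 138]), (314, [-15, 197, 38], [70, 68, 68]), (320, [-15, 200, 39], [70, 67, 68]), (326, [-15, 204, 39], [70, 67, 68]), (332, [-4, 209, 6], [173, 177, 190])]
222 [(308, [-2, 192, 16], [123, 127, 136]), (314, [-15, 197, 53], [85, 81, 81]), (320, [-14, 200, 52], [83, 79, 79]), (326, [-15, 203, 53], [83, 80, 79]), (332, [2, 209, 4], [157, 162, 173])]
230 [(308, [4, 192, 17], [121, 126, 135]), (314, [-11, 197, 54], [147, 
[... 2087 characters left out ...]
02], [24, 22, 24]), (320, [46, 200, 52], [90, 80, 71]), (326, [7, 202, 104], [34, 32, 34]), (332, [-7, 204, 122], [22, 21, 21])]
326 [(308, [-3, 196, 120], [18, 18, 19]), (314, [11, 198, 103], [10, 9, 10]), (320, [46, 200, 60], [82, 75, 66]), (326, [8, 202, 107], [15, 14, 14]), (332, [-5, 204, 123], [21, 21, 19])]
334 [(308, [-9, 197, 131], [16, 16, 16]), (314, [-10, 198, 132], [19, 19, 16]), (320, [-9, 200, 131], [15, 16, 13]), (326, [-10, 202, 132], [17, 17, 13]), (332, [-9, 203, 131], [13, 13, 14])]
342 [(308, [-10, 197, 135], [14, 16, 15]), (314, [-9, 199, 135], [14, 14, 13]), (320, [-11, 200, 136], [12, 9, 10]), (326, [-10, 202, 135], [14, 13, 13]), (332, [-10, 203, 136], [14, 14, 14])]
```

Run:
```python
from h import *
a=load('wrist')['im'][180:350,220:420,::-1]
cv2.imwrite('pics/w4.png',cv2.convertScaleAbs(cv2.resize(a,(700,595),interpolation=cv2.INTER_CUBIC),alpha=1.6))
```

```text
(no output)
```

View pics/w4.png

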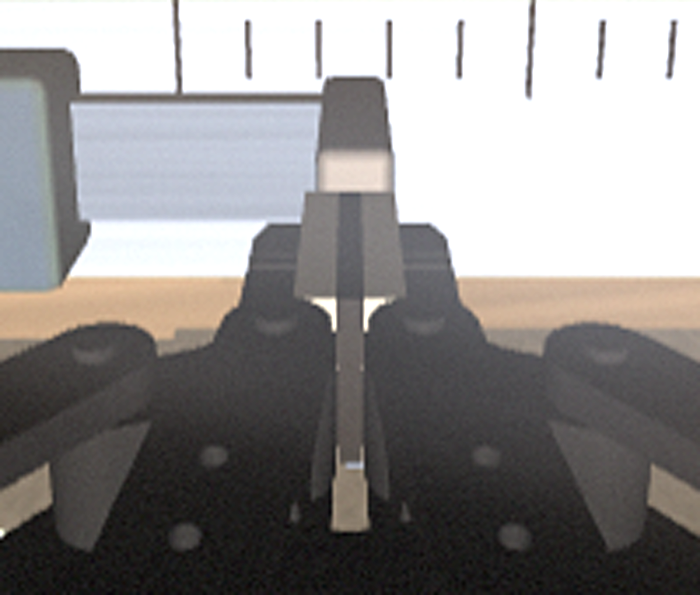

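```bash
python3 -m creep '[[0,0,0,0,0,0,0.45],[0,0,0,0,0,0,0.45],[0,0,0,0,0,0,0.45],[0,0,0,0,0,0,0.45],[0,0,0,0,0,0,0.45],[0,0,0,0,0,0,0.45]]';python3 - <<'E'
from h import *
snap('wrist');z=load('wrist');C=cloud(z);Q=(C-O)@SR;im=z['im'];R=cv2.Rodrigues(z['r'])[0];s=bot.observe()
print('cam in tool',s['tcp_rot'].T@(-R.T@z['t'].reshape(3)-s['tool_pos']))
X,Y,Z=Q[...,0],Q[...,1],Q[...,2]
m=(X>-.02)&(X<.02)&(abs(Y-.2)<.05)
for lo in np.arange(.005,.11,.01):
    k=m&(Z>lo)&(Z<=lo+.01); print(round(lo,3),k.sum(), 'y hist',np.histogram(Y[k],np.arange(.15,.251,.01))[0].tolist(),'xmin',X[k].min().round(3) if k.any() else '')
cv2.imwrite('pics/w5.png',cv2.convertScaleAbs(cv2.resize(im[150:350,180:460,::-1],(784,560),interpolation=cv2.INTER_CUBIC),alpha=1.6))
E
```

```text
time_s: 7.05
tool_pos: [0.5055, 0.0399, 0.0246]
tcp_rot: [[-0.996, 0.09, -0.001], [0.09, 0.996, -0.0], [0.001, -0.0, -1.0]]
contact_force: [0.4, 0.1, 0.4]
grip_width: 0.0384
grip_force: 0.0
cam in tool [ 6.64646887e-02 -1.52704224e-05 -1.74032717e-01]
0.005 2800 y hist [208, 176, 200, 186, 149, 169, 465, 439, 380, 428] xmin -0.02
0.015 2075 y hist [478, 422, 431, 488, 213, 43, 0, 0, 0, 0] xmin -0.015
0.025 86 y hist [0, 0, 0, 0, 39, 47, 0, 0, 0, 0] xmin -0.015
0.035 106 y hist [0, 0, 0, 0, 44, 62, 0, 0, 0, 0] xmin -0.015
0.045 1180 y hist [0, 0, 0, 0, 509, 671, 0, 0, 0, 0] xmin -0.015
0.055 292 y hist [0, 4, 33, 78, 30, 35, 75, 34, 3, 0] xmin -0.013
0.065 645 y hist [0, 47, 144, 133, 0, 0, 136, 142, 43, 0] xmin -0.011
0.075 791 y hist [0, 59, 170, 159, 0, 0, 173, 170, 60, 0] xmin -0.011
0.085 1084 y hist [0, 18, 262, 258, 0, 0, 268, 264, 14, 0] xmin -0.011
0.095 1324 y hist [63, 192, 374, 38, 0, 0, 40, 356, 201, 60] xmin -0.014
0.105 5910 y hist [1409, 1067, 429, 36, 0, 0, 37, 445, 1074, 1413] xmin -0.014
```

View pics/w5.png

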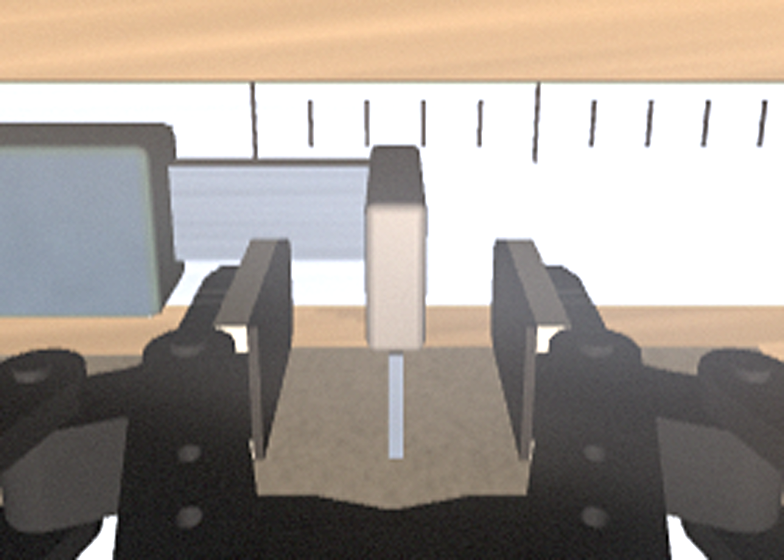

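```bash
python3 - <<'E'
from h import *
z=load('wrist');Q=(cloud(z)-O)@SR
print(bot.grip_depth,[(v,(Q[v,276]*1000).round(1).tolist(),(Q[v,363]*1000).round(1).tolist()) for v in range(230,245,2)])
E
python3 -m creep '[[0,0,0.02,0,0,0,0.45],[0,0,0.04,0,0,0,0.45],[0,0,0.04,0,0,0,0.45],[0,0,0.04,0,0,0,0.45]]'
```

```text
0.0187 [(230, [3.7, 170.5, 16.7], [7.9, 231.1, 5.5]), (232, [5.5, 170.2, 15.7], [9.9, 231.4, 4.3]), (234, [7.0, 170.2, 15.6], [10.8, 231.1, 6.0]), (236, [-10.2, 177.6, 61.6], [-10.5, 222.1, 62.3]), (238, [-10.3, 178.1, 64.6], [-10.4, 221.7, 64.8]), (240, [-10.3, 178.4, 67.1], [-10.8, 221.2, 68.3]), (242, [-10.6, 178.9, 70.3], [-10.4, 221.0, 69.7]), (244, [-10.3, 179.2, 72.1], [-9.8, 220.9, 70.7])]
time_s: 7.5
tool_pos: [0.5049, 0.0399, 0.008]
tcp_rot: [[-0.996, 0.09, -0.002], [0.09, 0.996, -0.0], [0.002, -0.001, -1.0]]
contact_force: [1.1, 0.4, -0.4]
grip_width: 0.0382
grip_force: 0.0
```

The wrist view and depth show the real fingertips about 36 mm behind the reported TCP (tip at z≈0.061 with tool_pos at 0.025). I'll allow for that offset.

```bash
python3 -m creep '[[0,0,0.02,0,0,0,0.45],[0,0,0.042,0,0,0,0.45],[0,0,0.042,0,0,0,0.45],[0,0,0.042,0,0,0,0.45],[0,0,0.042,0,0,0,0.45]]' && python3 -m creep '[[0,0,0,0,0,0,0],[0,0,0,0,0,0,0],[0,0,0,0,0,0,0],[0,0,0,0,0,0,0],[0,0,0,0,0,0,0],[0,0,0,0,0,0,0]]' 40
python3 - <<'E'
from h import *
s=bot.observe(); print((s['tool_pos']-O)@SR); rel(s['tool_pos']+SR@[0,.1,0])
E
```

```text
time_s: 8.0
tool_pos: [0.5056, 0.0399, -0.0081]
tcp_rot: [[-0.996, 0.09, -0.001], [0.09, 0.996, -0.0], [0.001, -0.0, -1.0]]
contact_force: [0.2, -0.4, -0.0]
grip_width: 0.0383
grip_force: 0.0
time_s: 8.6
tool_pos: [0.5059, 0.0407, -0.0079]
tcp_rot: [[-0.996, 0.09, -0.0], [0.09, 0.996, 0.001], [0.0, 0.001, -1.0]]
contact_force: [-0.5, 5.3, 3.8]
grip_width: 0.0115
grip_force: 41.8
[ 0.0007991   0.20072948 -0.00786215]
row [-0.0002, 0.25, 0.0003, 0.0, 0.0, 0.0]
```

```bash
python3 -m creep '[[0,0.015,0,0,0,0,0],[0,0.03,0,0,0,0,0],[0,0.045,0,0,0,0,0],[0,0.06,0,0,0,0,0],[0,0.075,0,0,0,0,0],[0,0.09,0,0,0,0,0],[0,0.105,0,0,0,0,0],[0,0.12,0,0,0,0,0],[0,0.135,0,0,0,0,0],[0,0.15,0,0,0,0,0],[0,0.165,0,0,0,0,0],[0,0.18,0,0,0,0,0],[0,0.195,0,0,0,0,0],[0,0.21,0,0,0,0,0],[0,0.225,0,0,0,0,0],[0,0.235,0,0,0,0,0],[0,0.245,0,0,0,0,0],[0,0.25,0,0,0,0,0],[0,0.25,0,0,0,0,0],[0,0.25,0,0,0,0,0]]'
python3 - <<'E'
from h import *
s=bot.observe(); print((s['tool_pos']-O)@SR)
snap('wrist');snap('side');snap('top')
for n in('wrist','side','top'):
    z=load(n);Q=(cloud(z)-O)@SR;X,Y,Z=Q[...,0],Q[...,1],Q[...,2]
    for nm,m in(('cov',(X>.05)&(X<.17)&(Z>.061)&(Z<.072)&(Y>.25)&(Y<.33)),('tab',(X>-.016)&(X<-.008)&(Z>.03)&(Z<.056)&(Y>.24)&(Y<.36)),('fin',(X>.02)&(X<.038)&(Z>.035)&(Z<.058)&(Y>.24)&(Y<.36))):
        p=Q[m]
        if len(p): print(n,nm,len(p),np.percentile(p[:,1],[2,50,98,99.5]).round(4))
E
```

```text
time_s: 10.6
tool_pos: [0.5147, 0.1373, -0.0078]
tcp_rot: [[-0.996, 0.091, -0.0], [0.091, 0.996, -0.005], [-0.0, -0.005, -1.0]]
contact_force: [-0.9, -4.0, 7.1]
grip_width: 0.0117
grip_force: 42.2
[ 0.00080128  0.29778453 -0.00783159]
wrist tab 1501 [0.2863 0.2978 0.3096 0.3101]
wrist fin 79 [0.2969 0.2978 0.2992 0.2992]
side cov 373 [0.2523 0.2787 0.3    0.3012]
side tab 31 [0.2851 0.3008 0.3108 0.3127]
top cov 702 [0.2511 0.2741 0.2996 0.3011]
```

```bash
python3 -m creep '[[0,0.006,0,0,0,0,0],[0,0.006,0,0,0,0,0],[0,0.006,0,0,0,0,0],[0,0.006,0,0,0,0,0],[0,0.006,0,0,0,0,0],[0,0.006,0,0,0,0,0],[0,0.006,0,0,0,0,0],[0,0.006,0,0,0,0,0],[0,0.006,0,0,0,0,0],[0,0.006,0,0,0,0,0],[0,0.006,0,0,0,0,0],[0,0.006,0,0,0,0,0],[0,0.006,0,0,0,0,0],[0,0.006,0,0,0,0,0]]' && python3 -m creep '[[0,0,0,0,0,0,0.3],[0,0,0,0,0,0,0.3],[0,0,0,0,0,0,0.3],[0,0,-0.02,0,0,0,0.3],[0,0,-0.06,0,0,0,0.3],[0,0,-0.12,0,0,0,0.3],[0,0,-0.2,0,0,0,0.3],[0,0,-0.3,0,0,0,0.3],[0,0,-0.4,0,0,0,0.5],[0,0,-0.5,0,0,0,1],[0,0,-0.5,0,0,0,1],[0,0,-0.5,0,0,0,1]]'
python3 - <<'E'
from h import *
print(bot.observe()['qpos'].round(1))
snap('side');snap('top')
for n in('side','top'):
    z=load(n);Q=(cloud(z)-O)@SR;X,Y,Z=Q[...,0],Q[...,1],Q[...,2]
    for nm,m in(('cov',(X>.05)&(X<.17)&(Z>.061)&(Z<.072)&(Y>.25)&(Y<.33)),('tab',(X>-.016)&(X<.016)&(Z>.045)&(Z<.057)&(Y>.18)&(Y<.36)),):
        p=Q[m]
        if len(p): print(n,nm,len(p),np.percentile(p[:,1],[2,50,98,99.5]).round(4))
E
```

```text
time_s: 12.15
tool_pos: [0.5148, 0.1396, -0.0079]
tcp_rot: [[-0.996, 0.091, -0.0], [0.091, 0.996, -0.005], [0.0, -0.005, -1.0]]
contact_force: [-1.0, -3.7, 6.8]
grip_width: 0.0114
grip_force: 42.2
time_s: 13.35
tool_pos: [0.5157, 0.1432, 0.1932]
tcp_rot: [[-0.996, 0.09, 0.002], [0.09, 0.996, 0.002], [-0.001, 0.003, -1.0]]
contact_force: [-0.1, 0.4, -0.6]
grip_width: 0.0818
grip_force: 0.0
[15.5 15.9 -7.3 66.6  0.1 20.6]
side cov 395 [0.2511 0.2774 0.2999 0.3015]
side tab 36 [0.1915 0.2019 0.2069 0.2069]
top cov 612 [0.2509 0.2763 0.3003 0.3011]
top tab 48 [0.1949 0.2002 0.2063 0.2065]
```

The slide is home and the parcel has not moved. Next is the scanner: handle axis ≈ (0.548, 0.362), yaw ≈ 21.7°.

```bash
cat >> h.py <<'E'
def scR(yaw,pitch=0): return Ro.from_euler('ZY',[yaw,-pitch],degrees=True).as_matrix()
T=np.diag([-1,1,-1.])   # tool axes in the scanner frame
E
python3 - <<'E'
from h import *
z=load('top');C=cloud(z);X,Y,Z=C[...,0],C[...,1],C[...,2]
m=(X>.4)&(X<.65)&(Y>.25)&(Y<.5)&(Z>.14)&(Z<.16);k,l,s,_=cv2.connectedComponentsWithStats(m.astype(np.uint8));i=1+np.argmax(s[1:,4])
print(cv2.minAreaRect((C[l==i][:,:2]*1000).astype(np.float32)))
rel([.548,.362,.19],scR(21.7)@T)
E
```

```text
Traceback (most recent call last):
ValueError: attempt to get argmax of an empty sequence
```

Run:
```python
from h import *
rel([.548,.362,.19],scR(21.7)@T)
```

```text
row [-0.0355, 0.5545, 0.0021, 0.0003, -0.0009, -0.1492]
```

```bash
python3 -m creep '[[-0.0355,0.5545,-0.03,0,-0.001,-0.149,1],[-0.0355,0.5545,-0.03,0,-0.001,-0.149,1],[-0.0355,0.5545,-0.03,0,-0.001,-0.149,1],[-0.0355,0.5545,-0.03,0,-0.001,-0.149,1],[-0.0355,0.5545,-0.03,0,-0.001,-0.149,1],[-0.0355,0.5545,-0.03,0,-0.001,-0.149,1],[-0.0355,0.5545,-0.03,0,-0.001,-0.149,1],[-0.0355,0.5545,-0.03,0,-0.001,-0.149,1]]'
python3 - <<'E'
from h import *
print(bot.observe()['qpos'].round(1))
snap('wrist');z=load('wrist');C=cloud(z);X,Y,Z=C[...,0],C[...,1],C[...,2]
m=(X>.4)&(X<.65)&(Y>.25)&(Y<.5)&(Z>.141)&(Z<.16);k,l,s,_=cv2.connectedComponentsWithStats(m.astype(np.uint8));i=1+np.argmax(s[1:,4])
p=C[l==i];r=cv2.minAreaRect((p[:,:2]*1000).astype(np.float32));print(len(p),np.median(p[:,2]),r)
# stand block top
m=(X>.4)&(X<.65)&(Y>.25)&(Y<.5)&(Z>.055)&(Z<.065);p=C[m];print(len(p),cv2.minAreaRect((p[:,:2]*1000).astype(np.float32)))
rel([.548,.362,.078],scR(21.7)@T)
E
```

```text
time_s: 14.25
tool_pos: [0.5483, 0.3602, 0.2026]
tcp_rot: [[-0.93, -0.368, -0.0], [-0.368, 0.93, -0.001], [0.001, -0.001, -1.0]]
contact_force: [-0.7, -0.5, 0.0]
grip_width: 0.0855
grip_force: 0.0
[33.3 28.2 13.1 75.  -0.1 11.7]
5277 0.14908039116425198 ((537.1535034179688, 358.53533935546875), (85.79814910888672, 44.141536712646484), 21.34317398071289)
605 ((548.8514404296875, 363.1799011230469), (79.61548614501953, 70.1164779663086), 21.46271324157715)
row [-0.0005, 0.0054, 0.3126, -0.0003, 0.0, -0.0007]
```

```bash
python3 -m creep '[[-0.001,0.007,0.08,0,0,0,1],[-0.001,0.007,0.16,0,0,0,1],[-0.001,0.007,0.23,0,0,0,1],[-0.001,0.007,0.28,0,0,0,1],[-0.001,0.007,0.312,0,0,0,1],[-0.001,0.007,0.312,0,0,0,1],[-0.001,0.007,0.312,0,0,0,1],[-0.001,0.007,0.312,0,0,0,0.3],[-0.001,0.007,0.312,0,0,0,0.3],[-0.001,0.007,0.312,0,0,0,0.3],[-0.001,0.007,0.312,0,0,0,0.3],[-0.001,0.007,0.312,0,0,0,0.3],[-0.001,0.007,0.312,0,0,0,0.3],[-0.001,0.007,0.312,0,0,0,0.3]]' 80
python3 - <<'E'
from h import *
snap('wrist');z=load('wrist');s=bot.observe();C=(cloud(z)-s['tool_pos'])@s['tcp_rot'];print(s['qpos'].round(1))
# points of pads/tips in tool frame
X,Y,Z=C[...,0],C[...,1],C[...,2]
m=(abs(X)<.02)&(abs(Y)>.021)&(abs(Y)<.032)&(Z>-.08)&(Z<.03)
print(np.histogram(Z[m],np.arange(-.08,.031,.01)))
E
```

```text
time_s: 15.7
tool_pos: [0.5497, 0.3648, 0.0802]
tcp_rot: [[-0.929, -0.369, 0.004], [-0.369, 0.93, 0.001], [-0.005, -0.0, -1.0]]
contact_force: [0.5, -1.4, 5.1]
grip_width: 0.0436
grip_force: 81.7
[33.6 31.5  0.3 58.5 -0.1 12. ]
(array([973, 775, 257, 138,  12,   0,   0,   0,   0,   0,   0]), array([-8.00000000e-02, -7.00000000e-02, -6.00000000e-02, -5.00000000e-02,
       -4.00000000e-02, -3.00000000e-02, -2.00000000e-02, -1.00000000e-02,
       -4.16333634e-17,  1.00000000e-02,  2.00000000e-02,  3.00000000e-02]))
```

```bash
python3 -m creep '[[0,0,-0.03,0,0,0,0.3],[0,0,-0.06,0,0,0,0.3],[0,0,-0.09,0,0,0,0.3],[0,0,-0.12,0,0,0,0.3],[0,0,-0.16,0,0,0,0.3],[0,0,-0.22,0,0,0,0.3],[0,0,-0.29,0,0,0,0.3],[0,0,-0.35,0,0,0,0.3],[0,0,-0.35,0,0,0,0.3],[0,0,-0.35,0,0,0,0.3],[0,0,-0.35,0,0,0,0.3],[0,0,-0.35,0,0,0,0.3]]'
python3 - <<'E'
from h import *
lab=st(.105,.0505,.062); print('label',lab)
z=load('top');C=cloud(z);X,Y,Z=C[...,0],C[...,1],C[...,2]
for n,a in(('jarL',(X>.62)&(Y>.12)&(Y<.3)),('jarR',(X>.62)&(Y<-.1)&(Y>-.3))):
    p=C[a&(X<.85)&(Z>.07)&(Z<.1)]; print(n,len(p),np.median(p,0) if len(p) else '')
s=bot.observe(); print(s['qpos'].round(1))
G=np.array([.002,-.001,-.050])
yaw=-11;pit=48
R=scR(yaw,pit); w=lab+R@[.12,0,0]; org=w+R@[.055,0,-.12]; g=w+R@[.055,0,0]; RT=R@T; tcp=g-RT@G
print('win',w,'org',org,'tcp',tcp)
# via: over at height, upright
up=scR(yaw)@T; rel([.50,.15,.25],scR(8)@T); rel([tcp[0]-.05,tcp[1],.27],up,np.array([.50,.15,.25]),scR(8)@T); rel(tcp,RT,np.array([tcp[0]-.05,tcp[1],.27]),up)
E
```

```text
time_s: 16.95
tool_pos: [0.5474, 0.3637, 0.217]
tcp_rot: [[-0.929, -0.369, -0.001], [-0.369, 0.929, -0.002], [0.002, -0.001, -1.0]]
contact_force: [-0.4, 0.4, -2.3]
grip_width: 0.0428
grip_force: 82.0
label [ 0.59601829 -0.11840114  0.062     ]
jarL 3 [0.76610475 0.19587584 0.08329501]
jarR 425 [ 0.73704551 -0.20672037  0.08358804]
[33.6 28.2 15.3 77.2 -0.1 12. ]
win [ 0.67483871 -0.13372228  0.15117738] org [ 0.79850367 -0.15776031  0.11175467] tcp [ 0.74894377 -0.14710812  0.1600801 ]
row [0.3073, -0.4529, -0.0816, -0.0005, -0.0005, 0.0758]
row [-0.3891, -0.8048, -0.05, 0.0, 0.0, 0.1056]
row [-0.1227, 0.0239, 0.2748, 0.0, -0.2667, -0.0]
```

```bash
python3 -m creep '[[0.03,-0.05,-0.03,0,0,0.01,0.3],[0.08,-0.12,-0.06,0,0,0.02,0.3],[0.13,-0.19,-0.08,0,0,0.04,0.3],[0.18,-0.26,-0.08,0,0,0.05,0.3],[0.23,-0.33,-0.08,0,0,0.06,0.3],[0.27,-0.4,-0.08,0,0,0.07,0.3],[0.3,-0.44,-0.08,0,0,0.076,0.3],[0.307,-0.453,-0.08,0,0,0.076,0.3],[0.307,-0.453,-0.08,0,0,0.076,0.3]]'
python3 - <<'E'
from h import *
lab=st(.105,.0505,.062);G=np.array([.002,-.001,-.050]);yaw=-8;pit=48
R=scR(yaw,pit); w=lab+R@[.12,0,0]; org=w+R@[.055,0,-.12]; g=w+R@[.055,0,0]; RT=R@T; tcp=g-RT@G
print('win',w,'org',org,'tcp',tcp); a=np.array([tcp[0]-.08,tcp[1],.25]);rel(a,scR(yaw)@T); rel(tcp+[0,0,.06],RT,a,scR(yaw)@T); print(bot.observe()['qpos'].round(1))
E
```

```text
time_s: 17.85
tool_pos: [0.5006, 0.15, 0.2502]
tcp_rot: [[-0.99, -0.138, 0.001], [-0.138, 0.99, 0.0], [-0.001, 0.0, -1.0]]
contact_force: [0.6, 0.4, -2.5]
grip_width: 0.0429
grip_force: 82.1
win [ 0.67553253 -0.12957614  0.15117738] org [ 0.80028607 -0.1471091   0.11175467] tcp [ 0.7502366  -0.13906528  0.1600801 ]
row [-0.3206, -0.7741, 0.0008, 0.0001, 0.0003, 0.0884]
row [-0.1981, 0.0278, 0.0748, 0.0, -0.2667, -0.0]
[16.7 13.7 -1.9 74.3 -0.   8.8]
```

```bash
python3 -m creep '[[-0.02,-0.05,0,0,0,0.01,0.3],[-0.05,-0.12,0,0,0,0.02,0.3],[-0.08,-0.2,0,0,0,0.03,0.3],[-0.12,-0.28,0,0,0,0.04,0.3],[-0.15,-0.37,0,0,0,0.05,0.3],[-0.19,-0.46,0,0,0,0.06,0.3],[-0.23,-0.55,0,0,0,0.07,0.3],[-0.26,-0.63,0,0,0,0.08,0.3],[-0.29,-0.7,0,0,0,0.088,0.3],[-0.31,-0.75,0,0,0,0.088,0.3],[-0.3206,-0.774,0,0,0,0.088,0.3],[-0.3206,-0.774,0,0,0,0.088,0.3],[-0.3206,-0.774,0,0,0,0.088,0.3]]' && python3 -m creep '[[-0.01,0,0,0,-0.02,0,0.3],[-0.03,0.004,0.01,0,-0.05,0,0.3],[-0.06,0.008,0.02,0,-0.08,0,0.3],[-0.09,0.012,0.03,0,-0.12,0,0.3],[-0.12,0.016,0.04,0,-0.16,0,0.3],[-0.15,0.02,0.05,0,-0.2,0,0.3],[-0.18,0.024,0.06,0,-0.24,0,0.3],[-0.198,0.028,0.075,0,-0.2667,0,0.3],[-0.198,0.028,0.075,0,-0.2667,0,0.3],[-0.198,0.028,0.075,0,-0.2667,0,0.3],[-0.198,0.028,0.075,0,-0.2667,0,0.3]]'
cat > chk.py <<'E'
from h import *
s=bot.observe();print(s['time_s'],s['qpos'].round(1),s['tool_pos'].round(4))
lab=st(.105,.0505,.062);G=np.array([.002,-.001,-.050]);yaw=-8;pit=48
R=scR(yaw,pit);tcp=lab+R@[.175,0,0]-R@T@G; rel(tcp,R@T)
for n in('wrist','side','top'):
    snap(n)
z=load('wrist');RR=cv2.Rodrigues(z['r'])[0];print('cam in tool',s['tcp_rot'].T@(-RR.T@z['t'].reshape(3)-s['tool_pos']))
cR=s['tcp_rot']@T; cg=s['tool_pos']+s['tcp_rot']@G
print('expected label in window frame',(lab-(cg-cR@[.055,0,0]))@cR)
for n in('side','top'):   # dark scanner points, in expected scanner frame
    z=load(n);Q=(cloud(z)-cg)@cR;b=z['im'].max(-1)<75
    m=b&(abs(Q[...,1])<.04)&(Q[...,0]>-.08)&(Q[...,0]<.05)&(Q[...,2]>-.14)&(Q[...,2]<.0195)
    if m.sum()>20: print(n,m.sum(),np.percentile(Q[m],[1,5,50,95,99],axis=0).round(3).tolist())
    m=m&(Q[...,2]<-.03)
    if m.sum()>20: print(n,'handle',m.sum(),np.percentile(Q[m],[1,5,50,95,99],axis=0).round(3).tolist())
E
python3 chk.py
```

```text
time_s: 19.15
tool_pos: [0.6708, -0.1368, 0.2505]
tcp_rot: [[-0.991, 0.136, 0.001], [0.136, 0.991, 0.001], [-0.001, 0.001, -1.0]]
contact_force: [0.1, 0.5, -2.4]
grip_width: 0.0434
grip_force: 82.2
time_s: 20.25
tool_pos: [0.7532, -0.1377, 0.2244]
tcp_rot: [[-0.659, 0.136, 0.74], [0.091, 0.991, -0.101], [-0.746, 0.0, -0.665]]
contact_force: [0.1, -0.4, -0.5]
grip_width: 0.0432
grip_force: 82.1
20.25 [-11.7  10.3 -35.9  -4.4   2.9  -2.6] [ 0.7532 -0.1377  0.2244]
row [0.1245, -0.0043, 0.1019, 0.0008, 0.0016, 0.0006]
cam in tool [ 6.70865227e-02 -4.29322177e-06 -1.74431762e-01]
expected label in window frame [-0.16954706 -0.00128298 -0.03987105]
side 224 [[-0.047, -0.021, -0.109], [-0.043, -0.002, -0.099], [-0.002, 0.015, -0.004], [0.026, 0.03, 0.019], [0.031, 0.035, 0.019]]
side handle 80 [[-0.008, 0.005, -0.111], [-0.006, 0.005, -0.108], [0.003, 0.009, -0.072], [0.012, 0.012, -0.037], [0.014, 0.015, -0.035]]
top 301 [[-0.001, -0.031, -0.111], [0.006, -0.019, -0.103], [0.021, 0.001, 0.008], [0.031, 0.022, 0.019], [0.032, 0.032, 0.019]]
top handle 73 [[0.002, -0.011, -0.114], [0.006, -0.01, -0.111], [0.014, 0.002, -0.088], [0.015, 0.012, -0.065], [0.016, 0.012, -0.063]]
```

The side and top depth views show the scanner where I expected it in the grip. Now the final descent of about 6 cm.

```bash
python3 -m creep '[[0.02,0,0.015,0,0,0,0.3],[0.04,-0.001,0.03,0,0,0,0.3],[0.06,-0.002,0.045,0,0,0,0.3],[0.08,-0.003,0.06,0,0,0,0.3],[0.1,-0.004,0.08,0,0,0,0.3],[0.115,-0.004,0.095,0,0,0,0.3],[0.1245,-0.004,0.102,0,0.001,0,0.3],[0.1245,-0.004,0.102,0,0.001,0,0.3],[0.1245,-0.004,0.102,0,0.001,0,0.3],[0.1245,-0.004,0.102,0,0.001,0,0.3],[0.1245,-0.004,0.102,0,0.001,0,0.3],[0.1245,-0.004,0.102,0,0.001,0,0.3]]'; python3 chk.py
python3 - <<'E'
from h import *
z=load('side');s=z['im'][:,:,::-1];cv2.imwrite('pics/fin.png',cv2.resize(s[90:290,220:480],(780,600)))
z=load('top');Q=(cloud(z)-O)@SR;X,Y,Z=Q[...,0],Q[...,1],Q[...,2]
p=Q[(abs(X)<.016)&(Z>.045)&(Z<.057)&(Y>.18)&(Y<.36)];print('tab',np.median(p,0))
E
```

```text
time_s: 21.6
tool_pos: [0.7482, -0.1392, 0.1576]
tcp_rot: [[-0.663, 0.137, 0.736], [0.092, 0.991, -0.101], [-0.743, 0.0, -0.669]]
contact_force: [0.0, 0.3, -1.9]
grip_width: 0.0432
grip_force: 82.1
21.6 [-11.9  15.2 -41.8 -15.    3.   -2.7] [ 0.7482 -0.1392  0.1576]
row [-0.008, 0.001, -0.0005, 0.0006, -0.0, 0.0004]
cam in tool [ 6.70720208e-02 -3.07502821e-05 -1.74444662e-01]
expected label in window frame [-0.11680795  0.00069549  0.00019942]
side 207 [[-0.05, -0.013, -0.109], [-0.046, -0.0, -0.101], [-0.003, 0.016, -0.005], [0.026, 0.03, 0.019], [0.029, 0.036, 0.019]]
side handle 76 [[-0.013, 0.004, -0.112], [-0.008, 0.005, -0.107], [0.002, 0.01, -0.071], [0.012, 0.013, -0.039], [0.013, 0.014, -0.035]]
top 291 [[-0.005, -0.022, -0.112], [0.001, -0.019, -0.101], [0.018, 0.001, 0.008], [0.03, 0.022, 0.019], [0.03, 0.033, 0.019]]
top handle 72 [[0.0, -0.011, -0.115], [0.009, -0.01, -0.112], [0.012, 0.001, -0.084], [0.013, 0.012, -0.06], [0.013, 0.012, -0.059]]
tab [6.91792503e-05 2.00118221e-01 5.32348639e-02]
```

View pics/fin.png

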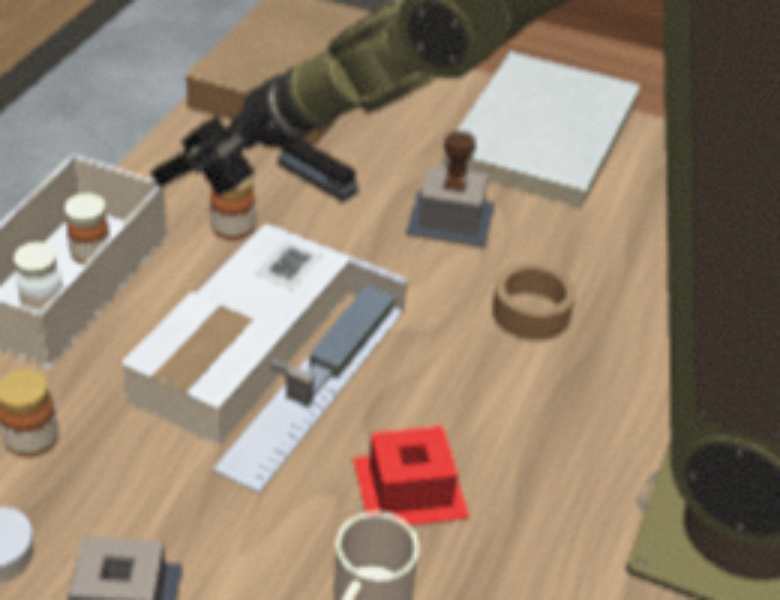

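The picture shows the scanner held tilted at (220,160), clear of the parcel and facing the label at (290,262). The slide is home, the stand at (115,575) is empty, and the other things look undisturbed. The label computes to 117 mm ahead of the window, within 1 mm of its axis.

```bash
python3 -m creep '[[0,0,0,0,0,0,0.3],[0,0,0,0,0,0,0.3],[0,0,0,0,0,0,0.3]]'; python3 -c "
from workcell import bot
print(bot.close_job())"
```

```text
time_s: 22.05
tool_pos: [0.7479, -0.1391, 0.1568]
tcp_rot: [[-0.664, 0.137, 0.735], [0.092, 0.991, -0.101], [-0.742, 0.001, -0.67]]
contact_force: [0.3, -0.4, -2.7]
grip_width: 0.0432
grip_force: 82.1
the job is handed in; nothing more can be done
None
```

I handed the job in at about 22 s, and the hand-in call returned no verdict: by my measurements the pointer was held level with the parcel's end to within about 1 mm, the slide ran back home, and the scanner is held still about 117 mm from the label's centre, looking down at about 48°.

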